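Open the coffee flask: hang up its cup, screw off its cap

ROBOT

A 6-joint arm with a two-finger parallel gripper is mounted at the origin on a cart in front of the work surface, level with it; the furniture and walls round the work are solid. World frame = base frame: x ahead of the robot, y to its left, z up, the work surface at z = 0. Lengths are in m, angles in rad, forces in N, time in s.
With the tool pointing down it reaches from about 0.425 to 0.95 m from the base axis. Payload 3.5 kg.
Tool frame: the origin (TCP) lies midway between the tips of the shut fingers; the grasp point (between the pads) lies 19 mm behind it; z points along the fingers, y is the line along which they close (so a half turn about z gives the same grasp; the last joint's range is limited). The gripper opens to 85 mm and grips with 20 to 120 N. Pads are 22 mm wide; open, the fingers measure 114 mm over their backs; the gripper's body (76 mm by 85 mm) begins 54 mm behind the grasp point. The pads swing forward as they close: fully open they stand 13 mm farther back than shut.
Start: joints at [1.017, 0.286, 1.577, -0, 1.279, -0.15], TCP at [0.265, 0.621, 0.231] pointing down, gripper open.
Joint ranges: [-2.77, 2.77], [-0.9, 2.22], [0.21, 2.48], [-1.53, 4.67], [0.24, 2.81], [-2.84, 2.84]. Speed limits (rad/s): [2.79, 2.79, 3.14, 3.14, 3.14, 3.14].

INTERFACE

Orientations are given as a 3x3 rotation matrix whose columns are the frame's x, y, z axes.
In Python, from cell import r, viewer, sign_off gives the robot as it stands. The module is installed in compiled form; this text tells all that it offers.
- The arm moves only by the tool drive_tool, never from a script. Its argument "steps" is a list of rows, each an object with "offset": the shift along the tool's x, y, z in cm, a list of three; "twist": the turn, a rotation vector about the tool's x, y, z in rad, a list of three; "jaw": the closure, from 0 (fully open) to 1 (shut). In form: [{"offset": [x, y, z], "twist": [wx, wy, wz], "jaw": jaw}, ...]. A call has 1 to 5 rows; each row is the pose to reach, as a shift and turn from the pose commanded when the call began, along the tool's axes at that moment; what a row does not reach only later rows make up. A row lasts 1/10 s, in which the tool goes at most 50 mm and 8.59 degrees, less where a joint would pass 70% of its speed; a pose out of reach is approached as far as the arm can. A call with a gripper value outside its range is refused whole. The fingers move at their own pace and stop on an object; "grip_force" is the grip in N (left out, the last holds). Time passes only in rows, so rows that repeat a pose let the fingers close. It gives the time, the measured TCP pose, the force, the opening and the grip force at its end, in the units of the state.
- r.get_state(): the state, without advancing time (a new reading comes with each control period).
- viewer.capture(name): name is "scene" or "top" or "wrist"; returns (picture, depth): 400x640x3 uint8, blue, green, red; 400x640 float32, m along the optical axis (not along the pixel's ray), 0 where there is no reading.
- viewer.camera_info(name): a dict with "intrinsics" (3x3 intrinsics, pixels), "view" (4x4, takes a point from world to camera coordinates); the wrist camera has in their place "tool_from_camera" (4x4, takes a point from camera to tool coordinates, whose origin is the TCP and whose axes are the flange's). Camera axes: x right, y up, looking along -z (the intrinsics and any distortion apply to the point x, -y, -z); pixel columns grow to the right and rows downward; lengths in m; the calibration is good to about 2 mm. A picture is of the moment at which its call begins: read the wrist's pose just before it. camera_info takes no time and is no camera call.
- sign_off(): hands the job in; it is judged then, once.
The state is a dict: "t": time; "joint_pos": joint angles; "joint_velocities": joint speeds; "tau": joint torques, N m; "eef_pos": TCP position; "eef_rot": TCP orientation; "contact_force": force on the tool from outside, world axes, zero at the start; "torque": the same for the moment, N m; "grip_width": opening from 0.0 (shut) to 1.0 (fully open); "grasp_force": force on a finger pad.
Only numpy, scipy, OpenCV 4.12 (cv2) and the standard library are available. Lean on these libraries where they do the work, as an engineer would, in place of code of your own. Each camera call takes 0.05 s, during which the arm holds its last target. There are 200 camera calls.

TASK

Open the short steel coffee flask: take the cup that stands upside down over its cap, hang it by its handle on the free peg of the wooden cup tree and let go, then unscrew the flask's cap and lift it off. These caps come with either thread, so if it will not turn one way, try the other. Finish with the cap still held in the gripper, well clear above the flask's neck, the cup still hanging, and without shifting or knocking over the loose things on the desk.

Things in the scene. Friction and masses are not known exactly. Their poses are not given: they have to be found in the camera images.
- flask: The short flask: upright steel cylinder 84 mm across with a flat shoulder 135 mm above the desk, on which the cup's rim stands. Very heavy, does not move. Origin: centre of its underside, z up.
- flask_mouth (a point): Centre of the top of the flask's neck, 157 mm above the desk. The neck is 33 mm across (41 mm over its threads), on the flask's axis, hidden by the cap. Its thread is steep, with three starts: turned the right way the cap is free after 1.05 rad (60 degrees) but meets the next start's stop at 1.6 rad (92 degrees), so turn 1.3 rad and lift.
- cap: The flask's round ribbed black screw cap, 50 mm across, 36 mm high, about 60 g; a grey rib 40 mm long across its top, along its own x, shows its angle. Origin: centre of its lower edge, z up its axis; screwed home it is 140 mm (its top 176 mm) above the desk. It rises about 3.5 mm as it unscrews, with 1 mm of play up and down, then lifts straight off. Unturned, it cannot be pulled off.
- cap_grip (a point): Point on the cap's axis 26 mm above its lower edge, a good height to grip (60 N is enough), across any diameter. Whether the cap loosens anticlockwise or clockwise (seen from above) differs from start to start and cannot be seen: turned the right way it follows easily; the wrong way it gives about 0.1 rad at most, then stops, and the fingers slip round it with about 1 Nm.
- cup: Small steel cup with a black handle, upside down over the cap: 66 mm across (60 at the corner of its closed end), 54 mm high, wall 3 mm, about 120 g. Inside it clears the cap by 5 mm. Origin: centre of its rim, which faces down at the start, 135 mm above the desk; z toward its closed end (up at the start), x toward the handle.
- cup_loop (a point): Centre of the opening in the cup's handle, 44.5 mm from the cup's axis and 25 mm from its rim plane. The handle is a D-shaped loop of 8 mm round bar reaching 64 mm from the axis; its opening is 23 mm wide (33 to 56 mm from the axis) and 30 mm high (10 to 40 mm from the rim plane); the hole runs along the cup's y.
- tree: Wooden cup tree, fixed: round foot 124 mm across, post 18 mm thick, 235 mm high. Origin: centre of its underside, z up. A straight peg 10 mm thick with a ball end 13 mm across slants up at 25 degrees on its -x side (toward the robot) and is free; the peg on its +x side already carries another cup.
- peg_root (a point): Where the free peg's axis leaves the post, 187 mm above the desk, 8 mm from the post's axis.
- peg_tip (a point): Centre of the ball at the free peg's end, 230 mm above the desk; the peg runs straight from peg_root to here, 102 mm.
- peg_mid (a point): The middle of the free peg's axis. Let go with its loop round the peg, the cup swings down and hangs below it, handle upward; its lowest part is then about 100 mm below the peg.
- glue_stick: Bystander, loose: upright glue stick 25 mm thick, 88 mm high. Origin: centre of its underside.
- eraser: Bystander, loose: eraser 20 x 44 x 12 mm on the desk. Origin: centre of its underside.
Mind the look-alikes: they are no part of the job. Leave any turquoise look-alike of the cup alone.

How it is judged:
On the way, in this order (a step that is already met when the one before it is completed fails the run):
1. the cup hangs by its handle on the free peg, let go (distance between cup_loop and peg_mid below 0.06 m and contact force between cup and tree above 0.2 N and contact force between cup and the fingers below 0.1 N and angle between cup's own x axis and vertical below 0.7 rad), for 0.3 s.
2. the cap is off the neck (z of cap in the frame of flask above 0.162 m), for 0.2 s.
At the end, for the whole second after the job is handed in: The cap is held at rest in the gripper alone, its lower edge over 175 mm above the desk (18 mm above the neck); the cup hangs from its handle on the free peg (loop centre within 60 mm of the peg's middle, handle upward within 40 degrees, bearing on the tree), untouched by the robot (all of step 1 and height (world z) of cap above 0.175 m and contact force between cap and the fingers above 2 N and contact force between cap and tree below 0.1 N and contact force between cap and cup below 0.1 N and linear speed of cap below 0.05 m/s and contact force between cup and the arm below 0.1 N); the arm keeps its last pose, push and grip.
It fails at once if the cup or the cap is dropped on the desk (height (world z) of cup below 0.07 m or height (world z) of cap below 0.1 m).
It fails at once if the glue stick is shifted or knocked over (distance of glue_stick from where it was at the start of the episode above 0.03 m or angle between glue_stick's own z axis and vertical above 0.5 rad).
It fails at once if the eraser is shifted (distance of eraser from where it was at the start of the episode above 0.03 m).
It also fails if it takes over 51 s, if anything falls off the work surface, if the arm or the gripper's body presses on something with over 40 N, if the wrist force passes 120 N, or if a joint passes its speed limit or range.

## Working session

There is one attempt and no reset: what is moved stays moved. The work goes in short steps, Python scripts to look and compute and a tool call to move; the robot and the scene stay as the last step left them, time stands still between calls to the robot, and variables do not carry over. Pictures are saved under pics/ and viewed, at most 10 in all, crops included, and the job is handed in when it is done.

Besides the shell and the picture viewer there is one more tool, called after "Call:" in YAML: its name, and indented under it one key for each argument. drive_tool: Moves the arm, as the interface text tells. Its arguments: {"type":"object","properties":{"steps":{"type":"array"},"grip_force":{"type":"number"}},"required":["steps"]}

```bash
mkdir -p pics; python3 - <<'E'
from cell import r, viewer
import cv2, numpy as np
s=r.get_state(); print({k:np.round(v,3).tolist() for k,v in s.items()})
for n in ("scene","top"):
    p,d=viewer.capture(n); cv2.imwrite(f"pics/{n}0.png",p); np.save(f"pics/{n}0.npy",d)
    i=viewer.camera_info(n); print(n,{k:np.round(v,3).tolist() for k,v in i.items()})
print({k:np.round(v,4).tolist() for k,v in viewer.camera_info("wrist").items()})
E
```

```text
{'t': 0.0, 'joint_pos': [1.017, 0.287, 1.578, -0.0, 1.279, -0.15], 'joint_velocities': [-0.001, -0.001, -0.002, -0.001, 0.001, 0.0], 'tau': [-0.001, -40.598, -29.262, -0.0, 0.006, 0.0], 'eef_pos': [0.265, 0.62, 0.23], 'eef_rot': [[-0.92, 0.393, -0.001], [0.393, 0.92, -0.002], [0.0, -0.002, -1.0]], 'contact_force': [0.118, -0.335, -0.347], 'torque': [0.017, 0.026, -0.037], 'grasp_force': 0.0, 'grip_width': 1.0}
scene {'intrinsics': [[477.631, 0.0, 320.038], [0.0, 477.631, 198.827], [0.0, 0.0, 1.0]], 'view': [[-0.723, -0.691, 0.005, 0.36], [0.547, -0.568, 0.615, -0.411], [-0.422, 0.447, 0.789, -0.934], [0.0, 0.0, 0.0, 1.0]]}
top {'intrinsics': [[367.65, 0.0, 324.06], [0.0, 367.65, 191.789], [0.0, 0.0, 1.0]], 'view': [[0.127, -0.992, 0.003, -0.117], [0.969, 0.125, 0.215, -0.583], [-0.214, -0.024, 0.977, -0.903], [0.0, 0.0, 0.0, 1.0]]}
{'intrinsics': [[317.6018, 0.0, 319.6809], [0.0, 317.6018, 199.0518], [0.0, 0.0, 1.0]], 'tool_from_camera': [[0.0004, 0.9474, 0.3202, 0.0823], [1.0, -0.0003, -0.0003, -0.0003], [-0.0002, 0.3202, -0.9474, -0.1427], [0.0, 0.0, 0.0, 1.0]]}
```

View pics/scene0.png

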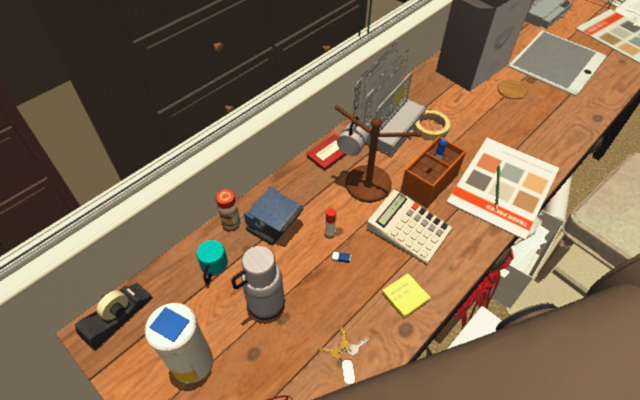

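View pics/top0.png

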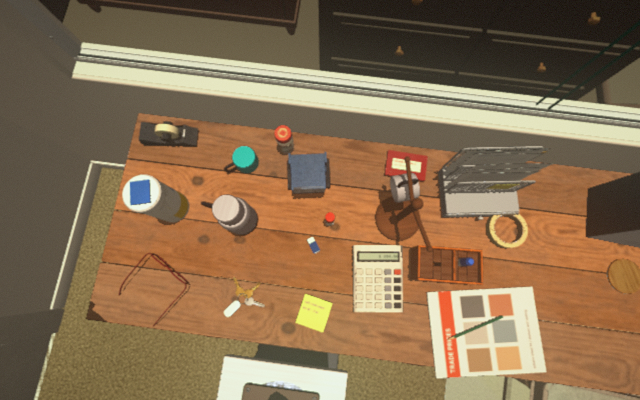

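Candidates: the steel flask with the upturned cup is at top (230,212), scene (262,280). The look-alikes are the turquoise cup at top (243,160), the white canister with the blue lid at (150,195), and the cup already hanging at (403,187). I choose the steel flask, whose handle points left at (207,205). The free peg runs from the post at about (415,205) to (430,245).

```bash
cat > h.py <<'E'
import numpy as np, cv2
from cell import r, viewer
def cloud(d,info,T=None):
    K=info["intrinsics"]; K=np.array(K); v,u=np.mgrid[:d.shape[0],:d.shape[1]]
    P=np.stack([(u-K[0,2])/K[0,0]*d,-(v-K[1,2])/K[1,1]*d,-d,np.ones_like(d)],-1)
    M=np.linalg.inv(np.array(info["view"])) if T is None else T@np.array(info["tool_from_camera"])
    W=(P@M.T)[...,:3]; W[d<=0]=np.nan; return W
def proj(p,info):
    c=np.array(info["view"])@np.r_[p,1]; K=np.array(info["intrinsics"]); return (K@[c[0],-c[1],-c[2]])[:2]/-c[2]
def wrist():
    s=r.get_state(); T=np.eye(4); T[:3,:3]=s["eef_rot"]; T[:3,3]=s["eef_pos"]
    p,d=viewer.capture("wrist"); return p,cloud(d,viewer.camera_info("wrist"),T)
E
python3 - <<'E'
from h import *
W={n:cloud(np.load(f"pics/{n}0.npy"),viewer.camera_info(n)) for n in("scene","top")}
def sel(n,box,zl,zh):
    u0,u1,v0,v1=box; P=W[n][v0:v1,u0:u1].reshape(-1,3); P=P[(P[:,2]>zl)&(P[:,2]<zh)]; return P.astype(np.float32)
for n,b in(("top",(195,262,185,240)),("scene",(225,290,235,325))):
    P=sel(n,b,.183,.197); print(n,len(P),"cup end circ",cv2.minEnclosingCircle(P[:,:2].copy()),np.median(P,0))
    c=np.median(P,0)[:2]
    H=sel(n,b,.13,.18); H=H[np.hypot(*(H[:,:2]-c).T)>.04]; print(" handle",len(H),np.median(H,0) if len(H) else 0,np.degrees(np.arctan2(*(np.median(H,0)[:2]-c)[::-1])) )
# tree
for n,b in(("top",(370,445,140,260)),("scene",(325,425,95,205))):
    P=sel(n,b,.185,.26)
    print(n,"tree pts"); 
    for q in P[np.argsort(P[:,0])][::max(1,len(P)//25)]: print(np.round(q,3))
    F=sel(n,b,.004,.03); print("foot",len(F),np.median(F,0),F.min(0),F.max(0))
# loose
P,_=cv2.imread("pics/top0.png"),0
for nm,b,zl,zh in(("glue",(318,342,205,232),.06,.1),("eraser",(303,325,233,258),.006,.02),("box",(283,335,148,200),.02,.2),("turq",(220,262,140,178),.02,.2),("bottle",(270,300,120,158),.03,.2),("can",(118,192,170,228),.1,.3)):
    q=sel("top",b,zl,zh); print(nm,len(q),np.round(np.median(q,0),3),np.round(q.min(0),3),np.round(q.max(0),3))
a=cv2.imread("pics/top0.png"); b=cv2.imread("pics/scene0.png")
c=np.vstack([np.hstack([cv2.resize(a[170:250,180:270],(400,280)),cv2.resize(a[140:260,365:455],(400,280))]),np.hstack([cv2.resize(b[225:325,215:305],(400,280)),cv2.resize(b[95:205,325:445],(400,280))])])
cv2.imwrite("pics/crop1.png",c)
E
```

```text
top 612 cup end circ ((0.5023226737976074, 0.1782127469778061), 0.03872627019882202) [0.501703   0.17001662 0.18815525]
 handle 25 [0.5059043  0.2261306  0.16398053] 85.718216
scene 794 cup end circ ((0.503366231918335, 0.1818157434463501), 0.044697534292936325) [0.50048804 0.17253543 0.18986481]
 handle 78 [0.50607526 0.2274923  0.15329525] 84.19494
top tree pts
[ 0.459 -0.28   0.229]
[ 0.467 -0.283  0.238]
[ 0.478 -0.277  0.229]
[ 0.488 -0.269  0.217]
[ 0.499 -0.265  0.213]
[ 0.51  -0.261  0.208]
[ 0.52  -0.267  0.207]
[ 0.533 -0.253  0.197]
[ 0.545 -0.251  0.192]
[ 0.55  -0.253  0.228]
[ 0.553 -0.247  0.231]
[ 0.557 -0.256  0.231]
[ 0.56  -0.261  0.228]
[ 0.564 -0.247  0.231]
[ 0.571 -0.254  0.226]
[ 0.582 -0.239  0.193]
[ 0.594 -0.236  0.204]
[ 0.603 -0.213  0.201]
[ 0.607 -0.238  0.208]
[ 0.61  -0.233  0.21 ]
[ 0.614 -0.252  0.194]
[ 0.62  -0.252  0.202]
[ 0.629 -0.232  0.219]
[ 0.639 -0.222  0.227]
[ 0.649 -0.221  0.23 ]
[ 0.658 -0.221  0.234]
foot 2475 [ 0.5984606  -0.25200734  0.01461263] [ 0.43892887 -0.37294486  0.00401521] [ 0.781926   -0.16601543  0.02996752]
scene tree p
[... 462 characters left out ...]

[ 0.608 -0.213  0.195]
[ 0.615 -0.244  0.211]
[ 0.624 -0.232  0.223]
[ 0.636 -0.224  0.221]
[ 0.647 -0.229  0.229]
[ 0.657 -0.215  0.232]
foot 2658 [ 0.58211136 -0.27136427  0.01669351] [ 0.41072208 -0.64121693  0.00400584] [ 0.78475994 -0.13250011  0.02999635]
glue 86 [ 0.526 -0.065  0.086] [ 0.515 -0.077  0.062] [ 0.539 -0.054  0.09 ]
eraser 113 [ 0.457 -0.031  0.011] [ 0.437 -0.047  0.006] [ 0.479 -0.014  0.017]
box 1430 [0.643 0.008 0.061] [ 0.58  -0.043  0.022] [0.715 0.089 0.068]
turq 540 [0.66  0.186 0.052] [0.625 0.155 0.02 ] [0.696 0.24  0.059]
bottle 559 [0.724 0.079 0.074] [0.677 0.038 0.03 ] [0.782 0.137 0.109]
can 1687 [0.507 0.35  0.192] [0.468 0.322 0.1  ] [0.556 0.409 0.201]
```

View pics/crop1.png

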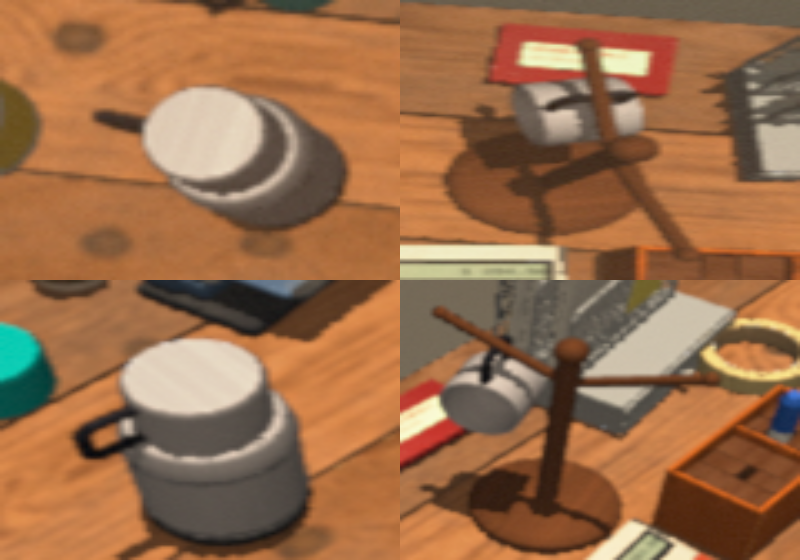

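The crop shows the steel cup upturned on the steel flask with its handle toward +y. The free peg slants up toward the robot and the near right. Heights and sizes agree: cup top at 0.189, peg tip at 0.23, and 100 mm horizontally from the post axis to the tip.

```bash
cat >> h.py <<'E'
from scipy.spatial.transform import Rotation as Ro
def plan(pos,yaz,R=None):
    "offset cm / twist to TCP pos, pointing down with tool y at azimuth yaz deg"
    s=r.get_state(); R0=np.array(s["eef_rot"]); a=np.radians(yaz)
    y=np.array([np.cos(a),np.sin(a),0]); z=np.array([0,0,-1.]); G=np.c_[np.cross(y,z),y,z]
    print("t",round(s["t"],2),"pos",np.round(s["eef_pos"],4),"F",np.round(s["contact_force"],1),"grip",round(s["grip_width"],3),round(s["grasp_force"],1),"j",np.round(s["joint_pos"],2))
    print("offset",np.round(R0.T@(np.array(pos)-s["eef_pos"])*100,2),"twist",np.round(Ro.from_matrix(R0.T@G).as_rotvec(),3))
E
sed -n 1,2p h.py
```

```text
import numpy as np, cv2
from cell import r, viewer
```

Call:
drive_tool:
  steps:
    - {"offset":[-39.4,-32,-4],"twist":[0,0,1.257],"jaw":0}
    - {"offset":[-39.4,-32,-4],"twist":[0,0,1.257],"jaw":0}
    - {"offset":[-39.4,-32,-4],"twist":[0,0,1.257],"jaw":0}
    - {"offset":[-39.4,-32,-4],"twist":[0,0,1.257],"jaw":0}
    - {"offset":[-39.4,-32,-4],"twist":[0,0,1.257],"jaw":0}

```text
t: 0.6
eef_pos: [0.3816, 0.3983, 0.2505]
eef_rot: [[-0.4, 0.917, -0.001], [0.917, 0.4, -0.001], [-0.0, -0.001, -1.0]]
contact_force: [0.1, 0.6, 0.0]
grip_width: 1.003
grasp_force: 0.0
```

```bash
python3 -c "
from h import *
plan([.501,.171,.27],-5)"
```

```text
t 0.6 pos [0.3816 0.3983 0.2505] F [0.1 0.6 0. ] grip 1.003 0.0 j [ 0.62 -0.    1.86 -0.    1.28  0.21]
offset [-25.61   1.86  -1.94] twist [-0.001  0.     0.499]
```

Call:
drive_tool:
  steps:
    - {"offset":[-25.6,1.9,-2],"twist":[0,0,0.5],"jaw":0}
    - {"offset":[-25.6,1.9,-2],"twist":[0,0,0.5],"jaw":0}
    - {"offset":[-25.6,1.9,-2],"twist":[0,0,0.5],"jaw":0}
    - {"offset":[-25.6,1.9,-2],"twist":[0,0,0.5],"jaw":0}
    - {"offset":[-25.6,1.9,-2],"twist":[0,0,0.5],"jaw":0}

```text
t: 1.1
eef_pos: [0.4992, 0.1785, 0.2702]
eef_rot: [[0.084, 0.996, -0.0], [0.996, -0.084, 0.0], [0.0, -0.0, -1.0]]
contact_force: [1.1, 0.3, 0.5]
grip_width: 1.003
grasp_force: 0.0
```

```bash
python3 - <<'E'
from h import *
plan([.501,.171,.27],-5)
p,W=wrist(); cv2.imwrite("pics/w1.png",p)
z=W[...,2]; xy=W[...,:2]
near=np.hypot(W[...,0]-.501,W[...,1]-.171)
m=(z>.183)&(z<.195)&(near<.06); 
P=W[m].astype(np.float32); print("cupend",len(P),cv2.minEnclosingCircle(P[:,:2].copy()),np.median(P,0))
m2=(z>.14)&(z<.183)&(near>.040)&(near<.08)&(p.max(2)<80)
Q=W[m2]; print("handle",len(Q),np.median(Q,0) if len(Q) else "")
c=cv2.minEnclosingCircle(P[:,:2].copy())[0]
if len(Q): d=np.median(Q,0)[:2]-c; print(np.degrees(np.arctan2(d[1],d[0])),np.hypot(*d), np.hypot(*(Q[:,:2]-c).T).max())
E
```

```text
t 1.1 pos [0.4992 0.1785 0.2702] F [1.1 0.3 0.5] grip 1.003 0.0 j [ 0.15 -0.06  1.89  0.    1.32  0.24]
offset [-0.73  0.25  0.02] twist [-0.    -0.     0.003]
cupend 5190 ((0.5049333572387695, 0.18319779634475708), 0.04290550574660301) [0.5022148  0.1748756  0.18911207]
handle 332 [0.50722064 0.2259208  0.18075265]
86.93545916493382 0.04278418274108059 0.05159504735088216
```

View pics/w1.png

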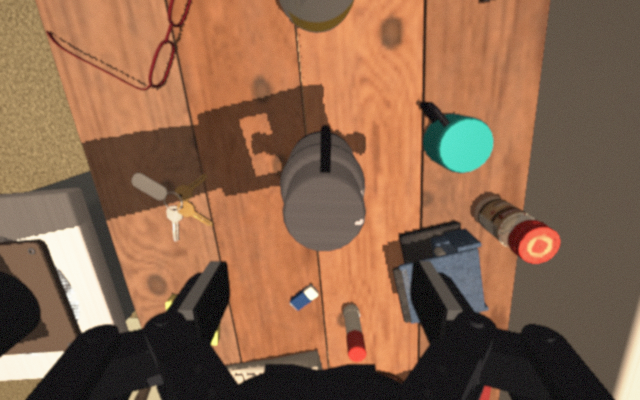

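The wrist view shows the cup's end centred at about (324,207) with its handle straight above at (326,150). The handle lies on the tool's x axis, so the azimuth is right. The turquoise cup is at (459,142). Next I refine the centre from depth while the arm is at rest.

Call:
drive_tool:
  steps:
    - {"offset":[-0.6,0.2,0],"twist":[0,0,0],"jaw":0}
    - {"offset":[-0.6,0.2,0],"twist":[0,0,0],"jaw":0}
    - {"offset":[-0.6,0.2,0],"twist":[0,0,0],"jaw":0}

```text
t: 1.45
eef_pos: [0.4996, 0.1753, 0.2699]
eef_rot: [[0.082, 0.997, -0.001], [0.997, -0.082, 0.0], [0.0, -0.001, -1.0]]
contact_force: [-0.7, -0.1, -0.2]
grip_width: 1.002
grasp_force: 0.0
```

```bash
python3 - <<'E'
from h import *
p,W=wrist(); z=W[...,2]
near=np.hypot(W[...,0]-.501,W[...,1]-.171)
m=((z>.184)&(z<.194)&(near<.06)).astype(np.uint8); m=cv2.morphologyEx(m,cv2.MORPH_OPEN,np.ones((15,15),np.uint8))
P=W[m>0]; print("end",P.min(0),P.max(0),P.mean(0),2*np.sqrt(np.cov(P[:,:2].T).diagonal()))
c=P.mean(0)[:2]
d=np.hypot(*(W[...,:2]-c).transpose(2,0,1))
Q=W[(z>.14)&(z<.183)&(d>.045)&(d<.075)&(W[...,1]>c[1])&(p.max(2)<70)]; v=Q[:,:2]-c
print("handle",len(Q),np.median(Q,0),np.degrees(np.arctan2(*np.median(v,0)[::-1])),np.percentile(np.hypot(*v.T),98))
plan([c[0],c[1],.142],-5)
E
```

```text
end [0.47198133 0.14299388 0.18401881] [0.53256453 0.20222612 0.19174062] [0.50368818 0.17365865 0.18915571] [0.02817753 0.02974151]
handle 222 [0.50765667 0.22885583 0.17943854] 85.88770705786123 0.06107040358107028
t 1.5 pos [0.4995 0.1756 0.27  ] F [-0.1 -0.2 -0.9] grip 1.006 0.0 j [ 0.15 -0.07  1.89  0.    1.32  0.23]
offset [-0.16  0.44 12.8 ] twist [-0.001 -0.     0.006]
```

Call:
drive_tool:
  steps:
    - {"offset":[-0.2,0.3,4],"twist":[0,0,0],"jaw":0}
    - {"offset":[-0.2,0.3,7],"twist":[0,0,0],"jaw":0}
    - {"offset":[-0.2,0.3,10],"twist":[0,0,0],"jaw":0}
    - {"offset":[-0.2,0.3,12.8],"twist":[0,0,0],"jaw":0}
    - {"offset":[-0.2,0.3,12.8],"twist":[0,0,0],"jaw":0}

```text
t: 2.0
eef_pos: [0.4992, 0.173, 0.1376]
eef_rot: [[0.08, 0.997, -0.01], [0.997, -0.08, -0.001], [-0.002, -0.01, -1.0]]
contact_force: [-1.0, 0.1, -0.1]
grip_width: 1.002
grasp_force: 0.0
```

Call:
drive_tool:
  steps:
    - {"offset":[0,0,0],"twist":[0,0,0],"jaw":0.4}
    - {"offset":[0,0,0],"twist":[0,0,0],"jaw":0.4}
    - {"offset":[0,0,0],"twist":[0,0,0],"jaw":0.4}
    - {"offset":[0,0,0],"twist":[0,0,0],"jaw":0.4}
    - {"offset":[0,0,0],"twist":[0,0,0],"jaw":0.4}
  grip_force: 40

```text
t: 2.5
eef_pos: [0.5044, 0.1726, 0.1445]
eef_rot: [[0.083, 0.997, 0.003], [0.997, -0.083, 0.002], [0.002, 0.003, -1.0]]
contact_force: [-0.9, 2.2, 5.9]
grip_width: 0.756
grasp_force: 45.0
```

Call:
drive_tool:
  steps:
    - {"offset":[0,0,-2],"twist":[0,0,0],"jaw":0.4}
    - {"offset":[0,0,-5],"twist":[0,0,0],"jaw":0.4}
    - {"offset":[0,0,-9],"twist":[0,0,0],"jaw":0.4}
    - {"offset":[0,0,-13],"twist":[0,0,0],"jaw":0.4}
    - {"offset":[0,0,-13],"twist":[0,0,0],"jaw":0.4}

```text
t: 3.0
eef_pos: [0.5063, 0.1722, 0.2795]
eef_rot: [[0.083, 0.996, 0.013], [0.997, -0.083, 0.001], [0.002, 0.013, -1.0]]
contact_force: [0.8, 0.6, -1.4]
grip_width: 0.759
grasp_force: 45.0
```

```bash
python3 -c "
from h import *
plan([.43,-.342,.275],19.5)
W={n:cloud(np.load(f'pics/{n}0.npy'),viewer.camera_info(n)) for n in('scene','top')}
for n,b in(('top',(405,445,190,262)),('scene',(378,425,120,145))):
    P=W[n][b[2]:b[3],b[0]:b[1]].reshape(-1,3); P=P[(P[:,2]>.186)&(P[:,2]<.245)&(P[:,0]<.538)&(P[:,0]>.44)&(np.abs(P[:,1]+.27)<.04)]
    f=np.polyfit(P[:,0],P[:,1],1); g=np.polyfit(P[:,0],P[:,2],1); print(n,len(P),P[:,0].min(),'az',np.degrees(np.arctan(f[0])),'y,z at .5075',np.polyval(f,.5075),np.polyval(g,.5075),g[0])
"
```

```text
t 3.0 pos [0.5063 0.1722 0.2795] F [ 0.8  0.6 -1.4] grip 0.759 45.0 j [ 0.14 -0.07  1.87 -0.    1.32  0.22]
offset [-51.87  -3.34   0.3 ] twist [ 0.013  0.001 -0.423]
top 180 0.45907885437489243 az 17.78358218015754 y,z at .5075 -0.2657893261843919 0.21201023536299468 -0.4962546398086384
scene 168 0.4583808818836983 az 17.69386567766335 y,z at .5075 -0.2662351879520617 0.21286825917872934 -0.4898496599116801
```

Call:
drive_tool:
  steps:
    - {"offset":[-26,-1.7,0],"twist":[0,0,-0.2],"jaw":0.4}
    - {"offset":[-26,-1.7,0],"twist":[0,0,-0.2],"jaw":0.4}
    - {"offset":[-26,-1.7,0],"twist":[0,0,-0.2],"jaw":0.4}
    - {"offset":[-26,-1.7,0],"twist":[0,0,-0.2],"jaw":0.4}
    - {"offset":[-26,-1.7,0],"twist":[0,0,-0.2],"jaw":0.4}

```text
t: 3.5
eef_pos: [0.4657, -0.072, 0.271]
eef_rot: [[-0.117, 0.993, -0.002], [0.993, 0.117, -0.0], [0.0, -0.002, -1.0]]
contact_force: [0.9, -0.4, -1.4]
grip_width: 0.757
grasp_force: 45.0
```

```bash
python3 -c "
from h import *
plan([.43,-.342,.275],18.3)"
```

```text
t 3.5 pos [ 0.4657 -0.072   0.271 ] F [ 0.9 -0.4 -1.4] grip 0.757 45.0 j [-0.37 -0.21  2.01 -0.    1.34 -0.49]
offset [-26.4   -6.71  -0.4 ] twist [-0.001 -0.    -0.202]
```

Call:
drive_tool:
  steps:
    - {"offset":[-26.4,-6.7,-0.4],"twist":[0,0,-0.2],"jaw":0.4}
    - {"offset":[-26.4,-6.7,-0.4],"twist":[0,0,-0.2],"jaw":0.4}
    - {"offset":[-26.4,-6.7,-0.4],"twist":[0,0,-0.2],"jaw":0.4}
    - {"offset":[-26.4,-6.7,-0.4],"twist":[0,0,-0.2],"jaw":0.4}
    - {"offset":[-26.4,-6.7,-0.4],"twist":[0,0,-0.2],"jaw":0.4}

```text
t: 4.0
eef_pos: [0.4338, -0.3132, 0.2745]
eef_rot: [[-0.311, 0.95, -0.001], [0.95, 0.311, 0.001], [0.001, -0.001, -1.0]]
contact_force: [1.1, -0.4, -1.9]
grip_width: 0.751
grasp_force: 45.0
```

Call:
drive_tool:
  steps:
    - {"offset":[0,0,0],"twist":[0,0,0],"jaw":0.4}
    - {"offset":[0,0,0],"twist":[0,0,0],"jaw":0.4}
    - {"offset":[0,0,0],"twist":[0,0,0],"jaw":0.4}

```text
t: 4.3
eef_pos: [0.4348, -0.3105, 0.2748]
eef_rot: [[-0.312, 0.95, -0.001], [0.95, 0.312, 0.002], [0.002, -0.001, -1.0]]
contact_force: [0.2, -0.3, -1.4]
grip_width: 0.754
grasp_force: 45.0
```

```bash
python3 - <<'E'
from h import *
plan([.435,-.3375,.233],18.3)
p,W=wrist(); cv2.imwrite("pics/w2.png",p); np.save("pics/w2.npy",W)
z=W[...,2]; M=(z>.15)&(z<.27)&(W[...,0]<.545)&(W[...,0]>.44)&(W[...,1]>-.30)&(W[...,1]<-.235)
P=W[M]; print(len(P))
for a in np.arange(.45,.545,.01):
    q=P[(P[:,0]>=a)&(P[:,0]<a+.01)]
    if len(q): print(len(q),np.round(np.median(q,0),4))
E
```

```text
t 4.3 pos [ 0.4348 -0.3105  0.2748] F [ 0.2 -0.3 -1.4] grip 0.754 45.0 j [-0.81 -0.06  1.87  0.    1.33 -1.13]
offset [-2.58 -0.83  4.18] twist [-0.001 -0.002 -0.002]
1855
68 [ 0.459  -0.2821  0.2332]
314 [ 0.4643 -0.2796  0.2346]
232 [ 0.4749 -0.2762  0.2291]
217 [ 0.4849 -0.2729  0.2241]
205 [ 0.4948 -0.2695  0.2193]
191 [ 0.5047 -0.2664  0.2145]
182 [ 0.515  -0.2631  0.2094]
175 [ 0.525  -0.2598  0.2045]
159 [ 0.5352 -0.2565  0.1994]
76 [ 0.5426 -0.2541  0.1962]
```

View pics/w2.png

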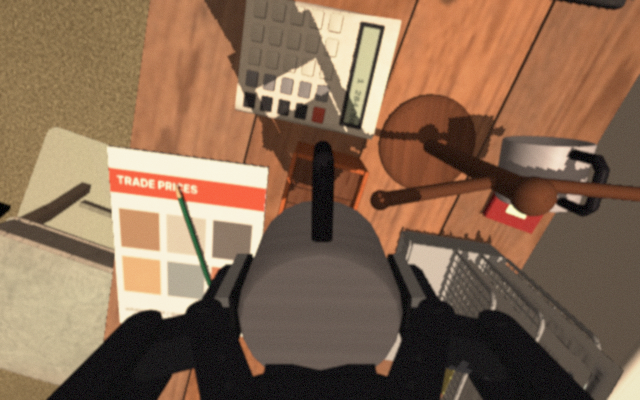

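The wrist view shows the handle at (322,190), end-on and centred, and the free peg's ball at (378,200). The peg runs right to the post at (530,195). The peg line fits an azimuth of 18°, with the tip at (0.4635, -0.280, 0.229), as expected.

Call:
drive_tool:
  steps:
    - {"offset":[-2.45,-0.4,0],"twist":[0,0,0],"jaw":0.4}
    - {"offset":[-2.45,-0.4,2],"twist":[0,0,0],"jaw":0.4}
    - {"offset":[-2.45,-0.4,4.2],"twist":[0,0,0],"jaw":0.4}
    - {"offset":[-2.45,-0.4,4.2],"twist":[0,0,0],"jaw":0.4}
    - {"offset":[-2.45,-0.4,4.2],"twist":[0,0,0],"jaw":0.4}

```text
t: 4.85
eef_pos: [0.4393, -0.3347, 0.2339]
eef_rot: [[-0.313, 0.95, -0.001], [0.95, 0.313, 0.001], [0.001, -0.0, -1.0]]
contact_force: [0.5, -0.3, -1.4]
grip_width: 0.758
grasp_force: 45.0
```

```bash
python3 -c "
from h import *
plan([.4393,-.3347,.233],18.1)
p,W=wrist(); cv2.imwrite('pics/w3.png',p)
M=(W[...,2]>.205)&(W[...,2]<.245)&(W[...,0]<.52)&(W[...,0]>.35)&(W[...,1]>-.32)&(W[...,1]<-.255)&(p.max(2)<45)
s=r.get_state(); Q=(W[M]-s['eef_pos'])@np.array(s['eef_rot'])
Q=Q[np.abs(Q[:,1])<.02]; print('handle in tool',len(Q),np.percentile(Q,[2,50,98],axis=0).round(4))
"
```

```text
t 4.85 pos [ 0.4393 -0.3347  0.2339] F [ 0.5 -0.3 -1.4] grip 0.758 45.0 j [-0.83  0.01  1.88  0.    1.25 -1.15]
offset [0.   0.   0.09] twist [-0.    -0.001  0.003]
handle in tool 43 [[ 0.0603 -0.0026 -0.0097]
 [ 0.0623  0.0009 -0.0058]
 [ 0.0628  0.0042 -0.0015]]
```

Call:
drive_tool:
  steps:
    - {"offset":[0,1.2,0.6],"twist":[0,0,0],"jaw":0.4}
    - {"offset":[0,2.4,1.15],"twist":[0,0,0],"jaw":0.4}
    - {"offset":[0,3.6,1.7],"twist":[0,0,0],"jaw":0.4}
    - {"offset":[0,4.8,2.25],"twist":[0,0,0],"jaw":0.4}
    - {"offset":[0,5.5,2.6],"twist":[0,0,0],"jaw":0.4}

```text
t: 5.4
eef_pos: [0.4924, -0.318, 0.207]
eef_rot: [[-0.313, 0.95, -0.001], [0.95, 0.313, 0.001], [0.001, -0.0, -1.0]]
contact_force: [-0.9, 0.1, -0.4]
grip_width: 0.751
grasp_force: 44.9
```

```bash
python3 -c "
from h import *
plan([.5212,-.3080,.1925],18.1)
p,W=wrist(); cv2.imwrite('pics/w3.png',p)"
```

```text
t 5.4 pos [ 0.4924 -0.318   0.207 ] F [-0.9  0.1 -0.4] grip 0.751 44.9 j [-0.75  0.11  1.82  0.    1.21 -1.06]
offset [0.05 3.05 1.45] twist [-0.    -0.001  0.002]
```

View pics/w3.png

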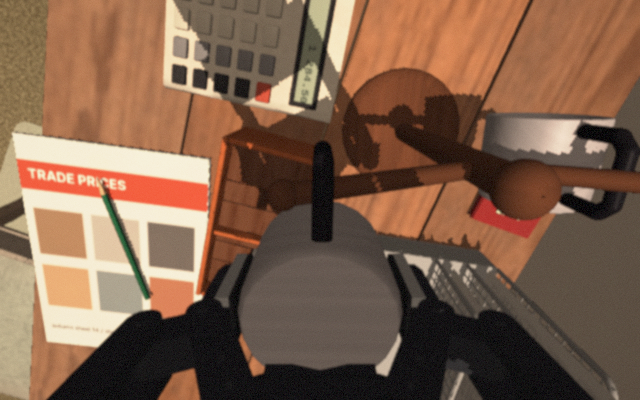

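The peg now passes under the handle's upper bar: the ball is at (280,193), left of the handle at (322,190), with no contact force. Next I advance to mid-peg, lower until the bar almost bears, and let go.

Call:
drive_tool:
  steps:
    - {"offset":[0,1,0.5],"twist":[0,0,0],"jaw":0.4}
    - {"offset":[0,2,0.95],"twist":[0,0,0],"jaw":0.4}
    - {"offset":[0,3,1.4],"twist":[0,0,0],"jaw":0.4}
    - {"offset":[0,3,2],"twist":[0,0,0],"jaw":0.4}
    - {"offset":[0,3,2.1],"twist":[0,0,0],"jaw":0.4}

```text
t: 5.95
eef_pos: [0.5194, -0.309, 0.1856]
eef_rot: [[-0.312, 0.95, -0.002], [0.95, 0.312, 0.001], [0.002, -0.001, -1.0]]
contact_force: [-0.7, 0.0, -1.0]
grip_width: 0.754
grasp_force: 44.9
```

Call:
drive_tool:
  steps:
    - {"offset":[0,0,0],"twist":[0,0,0],"jaw":0}
    - {"offset":[0,0,0],"twist":[0,0,0],"jaw":0}
    - {"offset":[0,0,0],"twist":[0,0,0],"jaw":0}
    - {"offset":[0,0,-1],"twist":[0,0,0],"jaw":0}
    - {"offset":[0,0,-3],"twist":[0,0,0],"jaw":0}

```text
t: 6.45
eef_pos: [0.5189, -0.309, 0.2162]
eef_rot: [[-0.311, 0.95, -0.003], [0.95, 0.311, 0.002], [0.003, -0.002, -1.0]]
contact_force: [-0.8, 0.7, -0.1]
grip_width: 0.999
grasp_force: 0.0
```

```bash
python3 -c "
from h import *
plan([.5212,-.3080,.28],18.1)
p,W=wrist(); q,d=viewer.capture('scene'); cv2.imwrite('pics/s2.png',np.hstack([cv2.resize(p,(400,250)),cv2.resize(q[70:220,300:540],(400,250))]))"
```

```text
t 6.45 pos [ 0.5189 -0.309   0.2162] F [-0.8  0.7 -0.1] grip 0.999 0.0 j [-0.7   0.15  1.77 -0.    1.23 -1.02]
offset [ 0.04  0.24 -6.38] twist [-0.002 -0.003  0.001]
```

View pics/s2.png

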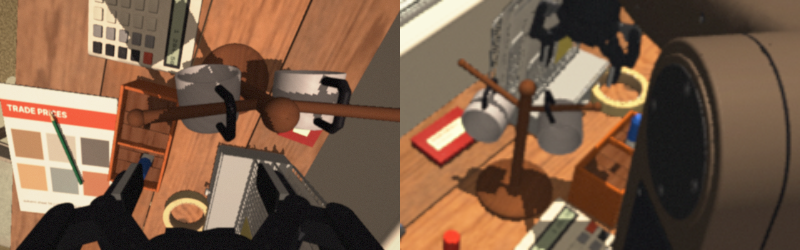

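The cup hangs on the free peg, at left panel (215,100) and right panel (555,130), and the fingers are clear. Now I rise and return to the flask.

Call:
drive_tool:
  steps:
    - {"offset":[0,0,-4],"twist":[0,0,0],"jaw":0}
    - {"offset":[0,-1,-8],"twist":[0,0,0],"jaw":0}
    - {"offset":[5,-4,-8],"twist":[0,0,0.1],"jaw":0}
    - {"offset":[10,-4,-8],"twist":[0,0,0.2],"jaw":0}
    - {"offset":[15,-4,-8],"twist":[0,0,0.3],"jaw":0}

```text
t: 7.05
eef_pos: [0.4362, -0.1856, 0.2971]
eef_rot: [[-0.01, 1.0, 0.001], [1.0, 0.01, -0.0], [-0.0, 0.001, -1.0]]
contact_force: [0.5, 0.5, 1.0]
grip_width: 1.003
grasp_force: 0.0
```

```bash
python3 -c "
from h import *
plan([.503,.165,.27],-5)"
```

```text
t 7.05 pos [ 0.4362 -0.1856  0.2971] F [0.5 0.5 1. ] grip 1.003 0.0 j [-0.62 -0.22  1.98  0.    1.38 -0.63]
offset [34.99  7.05  2.71] twist [0.001 0.    0.098]
```

Call:
drive_tool:
  steps:
    - {"offset":[17.5,3.5,1.3],"twist":[0,0,0.05],"jaw":0}
    - {"offset":[17.5,3.5,1.3],"twist":[0,0,0.05],"jaw":0}
    - {"offset":[17.5,3.5,1.3],"twist":[0,0,0.05],"jaw":0}
    - {"offset":[17.5,3.5,1.3],"twist":[0,0,0.05],"jaw":0}

```text
t: 7.45
eef_pos: [0.4691, -0.0078, 0.2839]
eef_rot: [[0.031, 1.0, 0.001], [1.0, -0.031, 0.001], [0.001, 0.001, -1.0]]
contact_force: [-0.2, 0.2, -0.1]
grip_width: 0.994
grasp_force: 0.0
```

Call:
drive_tool:
  steps:
    - {"offset":[17.5,3.5,1.3],"twist":[0,0,0.05],"jaw":0}
    - {"offset":[17.5,3.5,1.3],"twist":[0,0,0.05],"jaw":0}
    - {"offset":[17.5,3.5,1.3],"twist":[0,0,0.05],"jaw":0}
    - {"offset":[17.5,3.5,1.3],"twist":[0,0,0.05],"jaw":0}
    - {"offset":[17.5,3.5,1.3],"twist":[0,0,0.05],"jaw":0}

```text
t: 7.95
eef_pos: [0.5099, 0.1661, 0.2703]
eef_rot: [[0.078, 0.997, -0.001], [0.997, -0.078, 0.001], [0.001, -0.001, -1.0]]
contact_force: [0.9, -0.2, -0.3]
grip_width: 1.003
grasp_force: 0.0
```

```bash
python3 - <<'E'
from h import *
plan([.503,.173,.2],-5)
p,W=wrist(); cv2.imwrite("pics/w4.png",p); z=W[...,2]
near=np.hypot(W[...,0]-.503,W[...,1]-.173)
m=((z>.170)&(z<.185)&(near<.045)).astype(np.uint8); m=cv2.morphologyEx(m,cv2.MORPH_OPEN,np.ones((9,9),np.uint8))
P=W[m>0]; print("cap",len(P),P.min(0),P.max(0),P.mean(0))
q,d=viewer.capture("top"); cv2.imwrite("pics/t4.png",np.hstack([cv2.resize(p,(480,300)),cv2.resize(q[140:260,365:455],(225,300))]))
E
```

```text
t 7.95 pos [0.5099 0.1661 0.2703] F [ 0.9 -0.2 -0.3] grip 1.003 0.0 j [ 0.13 -0.05  1.87  0.    1.32  0.2 ]
offset [ 0.63 -0.74  7.03] twist [-0.001 -0.001  0.009]
cap 3030 [0.47583613 0.146052   0.1701054 ] [0.5258344  0.19681791 0.18050072] [0.50120134 0.1731261  0.17636144]
```

View pics/t4.png

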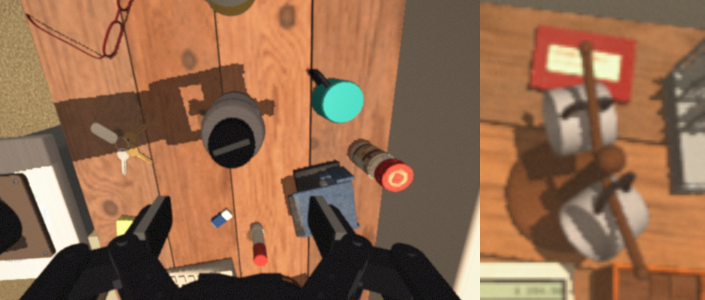

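The wrist view shows the black cap exposed with its grey rib at (232,147). The right panel shows the cup still hanging on the free peg at (600,220). Next I descend and grip the cap.

Call:
drive_tool:
  steps:
    - {"offset":[0.55,-0.9,3],"twist":[0,0,0],"jaw":0}
    - {"offset":[0.55,-0.9,6],"twist":[0,0,0],"jaw":0}
    - {"offset":[0.55,-0.9,9],"twist":[0,0,0],"jaw":0}
    - {"offset":[0.55,-0.9,12],"twist":[0,0,0],"jaw":0}
    - {"offset":[0.55,-0.9,12.8],"twist":[0,0,0],"jaw":0}

```text
t: 8.55
eef_pos: [0.4992, 0.1674, 0.1394]
eef_rot: [[0.085, 0.996, -0.007], [0.996, -0.085, -0.001], [-0.002, -0.006, -1.0]]
contact_force: [-0.1, 0.5, 0.2]
grip_width: 1.001
grasp_force: 0.0
```

Call:
drive_tool:
  steps:
    - {"offset":[0,0,0],"twist":[0,0,0],"jaw":0}
    - {"offset":[0,0,0],"twist":[0,0,0],"jaw":0.15}

```text
t: 8.75
eef_pos: [0.5027, 0.1687, 0.1447]
eef_rot: [[0.084, 0.996, 0.003], [0.996, -0.084, 0.0], [0.0, 0.003, -1.0]]
contact_force: [-0.3, 0.7, 1.0]
grip_width: 0.858
grasp_force: 0.0
```

```bash
python3 -c "
from h import *
plan([.5015,.172,.142],-5)"
```

```text
t 8.75 pos [0.5027 0.1687 0.1447] F [-0.3  0.7  1. ] grip 0.858 0.0 j [ 0.13  0.06  2.01 -0.    1.08  0.22]
offset [ 0.32 -0.15  0.27] twist [ 0.003 -0.     0.003]
```

Call:
drive_tool:
  steps:
    - {"offset":[0.3,-0.1,0.2],"twist":[0,0,0],"jaw":0.15}
    - {"offset":[0.3,-0.1,0.2],"twist":[0,0,0],"jaw":0.6}
    - {"offset":[0.3,-0.1,0.2],"twist":[0,0,0],"jaw":0.6}
    - {"offset":[0.3,-0.1,0.2],"twist":[0,0,0],"jaw":0.6}
    - {"offset":[0.3,-0.1,0.2],"twist":[0,0,0],"jaw":0.6}
  grip_force: 60

```text
t: 9.25
eef_pos: [0.5017, 0.1726, 0.1425]
eef_rot: [[0.083, 0.997, 0.002], [0.997, -0.083, 0.0], [0.001, 0.002, -1.0]]
contact_force: [-0.4, -0.6, 5.1]
grip_width: 0.572
grasp_force: 62.3
```

```bash
python3 -c "
from h import *
plan([.5015,.172,.142],-5); print(np.round(r.get_state()['torque'],2))"
```

```text
t 9.25 pos [0.5017 0.1726 0.1425] F [-0.4 -0.6  5.1] grip 0.572 62.3 j [0.14 0.06 2.01 0.   1.07 0.22]
offset [-0.06 -0.01  0.05] twist [ 0.002 -0.001  0.004]
[0.04 0.27 0.01]
```

Try anticlockwise seen from above (negative about tool z), with a small turn first.

Call:
drive_tool:
  steps:
    - {"offset":[0,0,0],"twist":[0,0,-0.1],"jaw":0.6}
    - {"offset":[0,0,-0.05],"twist":[0,0,-0.2],"jaw":0.6}
    - {"offset":[0,0,-0.05],"twist":[0,0,-0.25],"jaw":0.6}

```text
t: 9.55
eef_pos: [0.5012, 0.1729, 0.1425]
eef_rot: [[-0.169, 0.986, 0.001], [0.986, 0.169, 0.001], [0.001, 0.001, -1.0]]
contact_force: [-1.3, 1.1, 5.9]
grip_width: 0.569
grasp_force: 62.3
```

```bash
python3 -c "
from h import *
plan([.5015,.172,.142],-5); print(np.round(r.get_state()['torque'],2))"
```

```text
t 9.55 pos [0.5012 0.1729 0.1425] F [-1.3  1.1  5.9] grip 0.569 62.3 j [ 0.14  0.06  2.01  0.    1.07 -0.03]
offset [-0.09  0.01  0.05] twist [ 0.001 -0.001  0.257]
[ 0.11  0.32 -0.04]
```

There is no resisting moment at 0.25 rad, so anticlockwise is right. I continue to 1.3 rad in total, rising with the thread.

Call:
drive_tool:
  steps:
    - {"offset":[0,0,-0.05],"twist":[0,0,-0.13],"jaw":0.6}
    - {"offset":[0,0,-0.1],"twist":[0,0,-0.26],"jaw":0.6}
    - {"offset":[0,0,-0.13],"twist":[0,0,-0.39],"jaw":0.6}
    - {"offset":[0,0,-0.17],"twist":[0,0,-0.52],"jaw":0.6}

```text
t: 9.95
eef_pos: [0.5011, 0.1727, 0.1445]
eef_rot: [[-0.638, 0.77, 0.0], [0.77, 0.638, 0.001], [0.0, 0.001, -1.0]]
contact_force: [-2.9, 0.4, 6.4]
grip_width: 0.573
grasp_force: 62.5
```

```bash
python3 -c "
from h import *
plan([.5015,.172,.142],-5); print(np.round(r.get_state()['torque'],2))"
```

```text
t 9.95 pos [0.5011 0.1727 0.1445] F [-2.9  0.4  6.4] grip 0.573 62.5 j [ 0.14  0.06  2.01  0.    1.08 -0.55]
offset [-0.08 -0.01  0.25] twist [ 0.    -0.001  0.779]
[ 0.01  0.53 -0.12]
```

Call:
drive_tool:
  steps:
    - {"offset":[0,0,-0.04],"twist":[0,0,-0.13],"jaw":0.6}
    - {"offset":[0,0,-0.08],"twist":[0,0,-0.26],"jaw":0.6}
    - {"offset":[0,0,-0.12],"twist":[0,0,-0.39],"jaw":0.6}
    - {"offset":[0,0,-0.15],"twist":[0,0,-0.52],"jaw":0.6}
    - {"offset":[0,0,-0.15],"twist":[0,0,-0.53],"jaw":0.6}

```text
t: 10.45
eef_pos: [0.5005, 0.1723, 0.1442]
eef_rot: [[-0.938, 0.346, -0.001], [0.346, 0.938, -0.0], [0.001, -0.0, -1.0]]
contact_force: [0.4, -0.0, -0.2]
grip_width: 0.569
grasp_force: 61.9
```

```bash
python3 -c "
from h import *
plan([.5015,.172,.142],-5); print(np.round(r.get_state()['torque'],2))"
```

```text
t 10.45 pos [0.5005 0.1723 0.1442] F [ 0.4 -0.  -0.2] grip 0.569 61.9 j [ 0.14  0.06  2.01 -0.    1.08 -1.08]
offset [-0.11  0.01  0.22] twist [-1.000e-03 -0.000e+00  1.305e+00]
[ 0.01  0.04 -0.04]
```

Call:
drive_tool:
  steps:
    - {"offset":[0,0,-0.4],"twist":[0,0,0],"jaw":0.6}
    - {"offset":[0,0,-0.8],"twist":[0,0,0],"jaw":0.6}
    - {"offset":[0,0,-1.2],"twist":[0,0,0],"jaw":0.6}

```text
t: 10.75
eef_pos: [0.5009, 0.1723, 0.157]
eef_rot: [[-0.938, 0.348, 0.0], [0.348, 0.938, 0.0], [-0.0, 0.0, -1.0]]
contact_force: [0.4, 0.6, -1.5]
grip_width: 0.569
grasp_force: 61.9
```

```bash
python3 -c "
from h import *
plan([.5015,.172,.23],-5); print(np.round(r.get_state()['torque'],2))"
```

```text
t 10.75 pos [0.5009 0.1723 0.157 ] F [ 0.4  0.6 -1.5] grip 0.569 61.9 j [ 0.14  0.04  2.    0.    1.1  -1.08]
offset [-0.07 -0.01 -7.3 ] twist [0.    0.    1.303]
[ 0.06 -0.01  0.  ]
```

Free, with only a light load on the wrist. Lift clear, let it settle and look.

Call:
drive_tool:
  steps:
    - {"offset":[0,0,-2],"twist":[0,0,0],"jaw":0.6}
    - {"offset":[0,0,-4],"twist":[0,0,0],"jaw":0.6}
    - {"offset":[0,0,-6],"twist":[0,0,0],"jaw":0.6}
    - {"offset":[0,0,-7],"twist":[0,0,0],"jaw":0.6}
    - {"offset":[0,0,-7],"twist":[0,0,0],"jaw":0.6}

```text
t: 11.25
eef_pos: [0.5019, 0.1725, 0.2288]
eef_rot: [[-0.938, 0.347, 0.004], [0.347, 0.938, 0.001], [-0.004, 0.002, -1.0]]
contact_force: [0.5, -0.7, -0.3]
grip_width: 0.572
grasp_force: 62.0
```

Call:
drive_tool:
  steps:
    - {"offset":[0,0,0],"twist":[0,0,0],"jaw":0.6}
    - {"offset":[0,0,0],"twist":[0,0,0],"jaw":0.6}
    - {"offset":[0,0,0],"twist":[0,0,0],"jaw":0.6}
    - {"offset":[0,0,0],"twist":[0,0,0],"jaw":0.6}

```text
t: 11.65
eef_pos: [0.5005, 0.1722, 0.2258]
eef_rot: [[-0.938, 0.347, -0.002], [0.347, 0.938, -0.0], [0.001, -0.001, -1.0]]
contact_force: [0.3, 0.2, -0.7]
grip_width: 0.571
grasp_force: 62.0
```

```bash
python3 -c "
from h import *
plan([.5015,.172,.23],-5)
p,W=wrist(); q,d=viewer.capture('scene'); t,_=viewer.capture('top'); cv2.imwrite('pics/f.png',np.hstack([cv2.resize(p,(400,300)),cv2.resize(q[70:370,190:430],(240,300)),cv2.resize(t[140:260,365:455],(160,300))]))"
```

```text
t 11.65 pos [0.5005 0.1722 0.2258] F [ 0.3  0.2 -0.7] grip 0.571 62.0 j [ 0.14 -0.03  1.94 -0.    1.24 -1.08]
offset [-0.11  0.01 -0.42] twist [-2.000e-03 -1.000e-03  1.304e+00]
```

View pics/f.png

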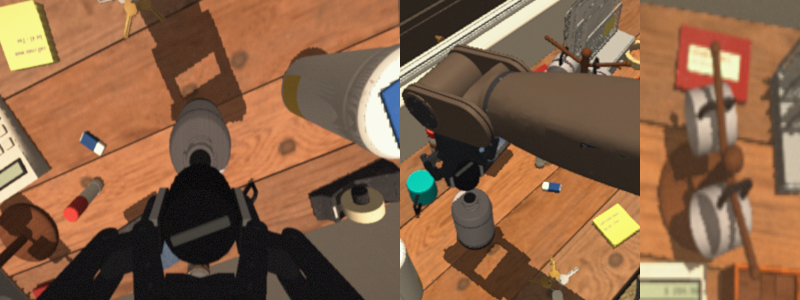

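The cap is held above the bare neck: wrist panel (205,230) with the neck at (200,160), scene panel (470,185) over the neck at (465,195). The cup still hangs at right panel (715,215), and the glue stick and eraser stand where they were.

```bash
python3 -c "
from cell import sign_off
print(sign_off())"
```

```text
the job is handed in; nothing more can be done
None
```

I handed the job in at about 11.8 s (no verdict came back): the cup hangs on the free peg, the cap unscrewed anticlockwise, and it is held about 8 cm above where it sat (lower edge near 0.22 m), with the glue stick and eraser undisturbed.

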